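# Clamp an oak block in the angled drilling jig

## Robot

A 6-joint arm with a two-finger parallel gripper is mounted at the origin on the work surface; the furniture and walls round the work are solid. World frame = base frame: x ahead of the robot, y to its left, z up, the work surface at z = 0. Lengths are in m, angles in rad, forces in N, time in s.
With the tool pointing down it reaches from about 0.375 to 0.9 m from the base axis. Payload 3.1 kg.
Tool frame: the origin (TCP) lies at the centre of the arm's flange, where the gripper is bolted on; the fingertips stand 182 mm ahead of it and the grasp point (between the pads) lies 164 mm ahead of it; z points along the fingers, y is the line along which they close (so a half turn about z gives the same grasp; the last joint's range is limited). The gripper opens to 87 mm and grips with 3 to 60 N. Pads are 19 mm wide; open, the fingers measure 117 mm over their backs; the gripper's body (75 mm by 190 mm) begins 51 mm behind the grasp point.
Start: joints at [-1.492, 0.527, 1.433, -0, 1.181, -0.178], TCP at [0.159, -0.604, 0.405] pointing down, gripper open.
Joint ranges: [-3.08, 3.08], [-0.75, 2.2], [0.22, 2.44], [-1.43, 4.57], [0, 2.65], [-2.85, 2.85]. Speed limits (rad/s): [2.79, 2.79, 3.14, 3.14, 3.14, 3.14].

## Interface

Orientations are given as a unit quaternion [x, y, z, w].
In Python, from rig import * gives the robot as it stands.
- The arm moves only by the tool move_arm, never from a script. Its argument "commands" is a list that holds one entry, the list of rows, each a list of 6 numbers: the shift along the tool's x, y, z in units of 40 mm (1.0 is 40 mm), then the turn, a rotation vector about the tool's x, y, z in rad. A call has 1 to 12 rows; each row is the pose to reach, as a shift and turn from the pose commanded when the call began, along the tool's axes at that moment; what a row does not reach only later rows make up. A row lasts 1/8 s, in which the tool goes at most 62.5 mm and 10.7 degrees, less where a joint would pass 70% of its speed; a pose out of reach is approached as far as the arm can. A call with a gripper value outside its range is refused whole. "claw" is the closure, from -1 (fully open) to 1 (shut), so that 0 is half open, set as the call begins (left out, the last holds). The fingers move at their own pace and stop on an object; "squeeze" is the grip in N (left out, the last holds). Time passes only in rows, so rows that repeat a pose let the fingers close. It gives the time, the measured TCP pose, the force, the opening and the grip force at its end, in the units of the state.
- get_obs(): the state, without advancing time (a new reading comes with each control period).
- camera(name): name is "scene" or "top" or "wrist"; returns a dict with "pixels" (480x640x3 uint8, blue, green, red), "range_z" (480x640 float32, m along the optical axis (not along the pixel's ray), 0 where there is no reading), "camera_matrix" (3x3 intrinsics, pixels), "D" ([k1, k2, p1, p2, k3] as OpenCV has them; the pictures are not rectified), "extrinsics" (4x4, takes a point from world to camera coordinates). Camera axes: x right, y up, looking along -z (the intrinsics and any distortion apply to the point x, -y, -z); pixel columns grow to the right and rows downward; lengths in m; the calibration is good to about 2 mm. A picture is of the moment at which its call begins.
- hand_in(): hands the job in; it is judged then, once.
The state is a dict: "time": time; "q": joint angles; "joint_velocities": joint speeds; "joint_torque": joint torques, N m; "position": TCP position; "tool_rot": TCP orientation; "ft_force": force on the tool from outside, world axes, zero at the start; "moment": the same for the moment, N m; "grip_width": finger opening in m; "grip_force": force on a finger pad.
Only numpy, scipy, OpenCV 4.12 (cv2) and the standard library are available. Lean on these libraries where they do the work, as an engineer would, in place of code of your own. Each camera call takes 0.05 s, during which the arm holds its last target. There are 200 camera calls.

## Task

Get the oak block ready for drilling: lay it flat on the sloped bed of the drilling jig with its long side down against the ledge, slide the clamp block along its track until it is fully home and has pushed the oak block under the drill bushes against the end stop, then turn the black lock knob clockwise until it clicks past its detent and stays locked. Leave the tape measure and the box of shelf pins where they are.

Things in the scene. Friction and masses are not known exactly. Their poses are not given: they have to be found in the camera images.
- drill_jig: Angled drilling jig screwed to the bench: plywood base 120 x 376 x 18 mm (x, y, z) carrying the sloped bed; highest point about 115 mm. Origin: middle of the base's underside, on the bench. Its +x points away from the robot, the yaw varying a little; z up.
- sloped_bed: White bed, rising at 25 degrees away from the robot. Origin: corner of bed surface, ledge face and end-stop face. x up the slope, y along the ledge to the end stop (robot's left), z square out of the bed. In mm here: surface z 0, x 0..82, y -330..0; wooden ledge x -18..0, 7 high, full length; end stop y 0..22, x 1..57, 36 high. Clamped right, the oak block's origin is at x 25, y -80, z 0.
- bush_plate (a point): Middle of the free edge of the steel drill-bush plate that overhangs the bed from the end stop: at x 29, y -26, z 36 mm in the bed's frame. The plate covers x 1..57, from y -26 to 22 mm, its underside 36 mm above the bed (the 28 mm oak block slides under it); its two bushes reach about 56 mm above the bed. Same axes as the bed.
- oak_block: Plain oak-coloured block, 50 x 160 x 28 mm (x, y, z), about 0.12 kg, loose, lying flat on the bench. Origin: middle of its underside; y along its length. Wanted on the bed with its y along the bed's y (either way round) and its underside on the bed. Grasp it across its 50 mm width.
- clamp_slide (a joint): Travel in m of the aluminium clamp block (44 x 60 mm, 25 high) on its track, along the bed's +y at x = 25 mm: 0 = fully back, 0.085 = fully home (hard stop 0.5 mm further). It slides stiffly (8 N) and stays where it is left. Push it by its knob, or by its rear face, 30 mm behind the knob axis.
- clamp_pad: Sprung rubber-faced pad, 36 mm wide, 4 to 22 mm above the bed, on the clamp block's front. It presses the oak block against the end stop: it yields up to 6 mm at 1.5 N per mm, about 4 mm when all is home. Origin: on the bed surface, 30 mm ahead of the knob axis; same axes as the bed; its rubber face lies 9 mm along +y.
- lock_knob (a joint): Angle in rad of the black lock knob on the clamp block: 0 unlocked, 1.4 locked (stop); grows clockwise seen from above, about the bed's z. A spring (up to 0.15 N m) throws it back to 0 if let go before about 1.2; past that it clicks into its notch at 1.4 and stays. It drives a pin into a hole in the track: with the clamp block over 2 mm from home it may jam at about 0.2.
- knob_grip (a point): Middle of the knob's bar grip, on the knob axis, 49.5 mm above the bed. The bar is 52 mm long, 13 thick, and reaches from 38 to 60.5 mm above the bed; under it a dial plate, top 32.5 mm above the bed. Axes are the knob's own: x along the bar, z out of the bed; at knob 0 parallel to the bed's (bar pointing up the slope).
- tape: Black and red tape measure standing on its base, 36 x 87 x 64 mm; leave alone. Origin: middle of its underside.
- pins_box: Brown cardboard box of shelf pins with a red label, 60 x 90 x 50 mm; leave alone. Origin: middle of its underside.

How it is judged:
On the way, in this order (a step that is already met when the one before it is completed fails the run):
1. the oak block lies flat on the sloped bed, its long side against the ledge (within 6 mm) (x of oak_block in the frame of sloped_bed between 0.021 and 0.031 m and z of oak_block in the frame of sloped_bed between -0.003 and 0.004 m and angle between the z axis of oak_block and the z axis of sloped_bed, either way round below 0.07 rad and angle between the y axis of oak_block and the y axis of sloped_bed, either way round below 0.07 rad), for 0.2 s.
2. the clamp block is home (within 2.5 mm) and the oak block is against the end stop (within 2.5 mm) (all of step 1 and value of joint clamp_slide above 0.0825 m and y of oak_block in the frame of sloped_bed above -0.0825 m), for 0.2 s.
3. the lock knob has clicked past its detent (beyond 1.3 rad) (value of joint lock_knob above 1.3 rad and value of joint clamp_slide above 0.0825 m and y of oak_block in the frame of sloped_bed above -0.0825 m), for 0.2 s.
At the end, for the whole second after the job is handed in: The oak block lies flat on the bed, against the ledge within 6 mm and the end stop within 2.5 mm, parallel to both within 4 degrees and at rest; the clamp block is home within 2.5 mm with its pad pressing on the oak block (over 1 N); the lock knob stands in its locked notch (beyond 1.3 rad) (all of step 1 and all of step 3 and contact force between clamp_pad and oak_block above 1 N and linear speed of oak_block below 0.01 m/s); the robot touches nothing.
It fails at once if the tape measure is moved more than 20 mm (distance of tape from where it was at the start of the episode above 0.02 m).
It fails at once if the box of shelf pins is moved more than 20 mm (distance of pins_box from where it was at the start of the episode above 0.02 m).
It also fails if it takes over 58 s, if anything falls off the work surface, if the arm or the gripper's body presses on something with over 40 N, if the wrist force passes 120 N, or if a joint passes its speed limit or range.

## Working session

There is one attempt and no reset: what is moved stays moved. The work goes in short steps, Python scripts to look and compute and a tool call to move; the robot and the scene stay as the last step left them, time stands still between calls to the robot, and variables do not carry over. Pictures are saved under pics/ and viewed, at most 11 in all, crops included, and the job is handed in when it is done.

Besides the shell and the picture viewer there is one more tool, called after ">>>" in YAML: its name, and indented under it one key for each argument. move_arm: Moves the arm, as the interface text tells. Its arguments: {"type":"object","properties":{"commands":{"type":"array","items":{"type":"array","items":{"type":"array","items":{"type":"number"}}}},"claw":{"type":"number"},"squeeze":{"type":"number"}},"required":["commands"]}

```bash
mkdir -p pics
cat > h.py <<'E'
from rig import *
import numpy as np, cv2
from scipy.spatial.transform import Rotation as R
def cloud(c):
    # world points per pixel from the depth
    K=c["camera_matrix"];D=np.array(c["D"]);E=np.array(c["extrinsics"])
    v,u=np.mgrid[0:480,0:640]
    n=cv2.undistortPoints(np.stack([u.ravel(),v.ravel()],1).astype(np.float64)[:,None],np.array(K),D)[:,0]
    z=c["range_z"].ravel().astype(float)
    P=np.stack([n[:,0]*z,-n[:,1]*z,-z],1)
    W=(P-E[:3,3])@E[:3,:3]
    return W.reshape(480,640,3)
def proj(c,p):
    E=np.array(c["extrinsics"]);q=np.atleast_2d(p)@E[:3,:3].T+E[:3,3]
    q=q*[1,-1,-1]
    return cv2.projectPoints(q,np.zeros(3),np.zeros(3),np.array(c["camera_matrix"]),np.array(c["D"]))[0][:,0]
E
python3 - <<'E'
from h import *
o=get_obs();print(o)
ims=[]
for n in("scene","top"):
    c=camera(n);cv2.imwrite(f"pics/{n}0.png",c["pixels"]);np.save(n,cloud(c));print(n,np.array(c["extrinsics"]).round(3).tolist(),(c["range_z"]==0).mean())
E
```

```text
{'time': 0.0, 'q': array([-1.49153279e+00,  5.28465201e-01,  1.43388735e+00,  1.42306142e-07,
        1.18141372e+00, -1.78531628e-01]), 'joint_velocities': array([-0.00055202,  0.000263  , -0.00041879, -0.00023552, -0.00084622,
        0.0013151 ]), 'joint_torque': array([-1.21664165e-03, -4.40044641e+01, -1.76591778e+01,  6.31459057e-02,
        5.80143509e-02, -1.50438709e-04]), 'position': array([ 0.1593252 , -0.60399861,  0.40377657]), 'tool_rot': array([ 9.91703620e-01,  1.28540843e-01,  5.39862875e-05, -1.08546705e-03]), 'ft_force': array([ 0.00736717, -0.62608426, -0.00079149]), 'moment': array([ 0.00238345,  0.01454741, -0.01979705]), 'grip_force': 0.0, 'grip_width': 0.08707613191981414}
scene [[0.5, -0.866, -0.006, -0.263], [0.426, 0.24, 0.872, -0.277], [-0.754, -0.439, 0.489, -1.272], [0.0, 0.0, 0.0, 1.0]] 0.0040104166666666665
top [[0.019, -1.0, 0.009, -0.066], [0.997, 0.02, 0.069, -0.456], [-0.069, 0.008, 0.998, -1.27], [0.0, 0.0, 0.0, 1.0]] 0.004029947916666667
```

View pics/scene0.png

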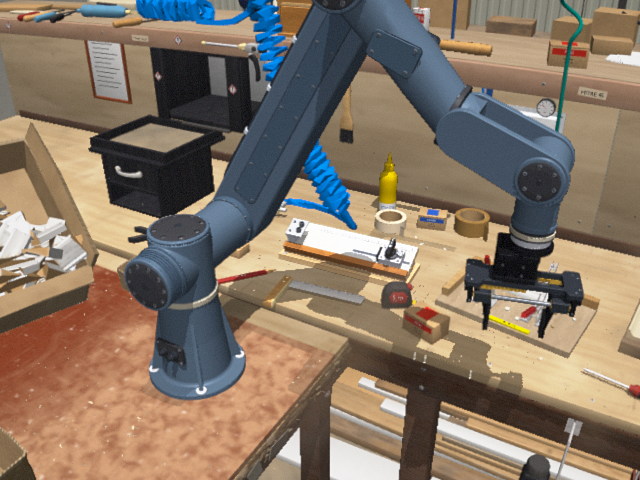

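View pics/top0.png

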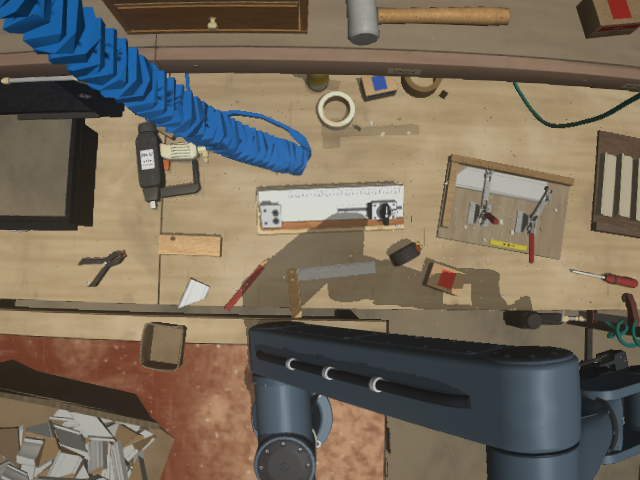

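The scene view shows the jig in the middle at about (350,250), with the tape at (397,293) and the pins box at (428,322). In the top view the jig's end stop is at (270,213), the clamp knob at (385,211), the tape at (404,252) and the pins box at (443,277). The likely oak block is at (190,244), and the blue hose ends near (300,170). Next I'll measure all of these.

Run:
```python
from h import *
W=np.load("top.npy");im=cv2.imread("pics/top0.png")
for n,(u,v) in dict(oak=(195,244),dot=(173,238),bench=(190,270),bedhi=(320,193),bedlo=(320,213),ledge=(320,225),plate=(270,213),knob=(385,211),tape=(404,252),pins=(443,277),hose=(300,160),hose2=(240,150),hose3=(120,80),sq=(293,290),drill=(155,165)).items():
    print(n,W[v,u].round(3),im[v,u])
# bed plane
hsv=cv2.cvtColor(im,cv2.COLOR_BGR2HSV)
m=np.zeros((480,640),bool);m[190:216,288:335]=1
P=W[m];z=P[:,2]
A=np.c_[P[:,:2],np.ones(len(P))];w=np.ones(len(P),bool)
for _ in range(5):
    s=np.linalg.lstsq(A[w],z[w],rcond=None)[0];w=abs(A@s-z)<.003
print("plane",s,w.mean(),"slope",np.degrees(np.arctan(np.hypot(s[0],s[1]))),"yaw",np.degrees(np.arctan2(s[1],s[0])))
# oak top by height, near seed
m=((W[...,2]>.02)&(W[...,2]<.036)).astype(np.uint8)
n,l,st,_=cv2.connectedComponentsWithStats(m)
k=l[244,195];print(st[k]);Q=W[l==k][:,:2]
r=cv2.minAreaRect((Q*1000).astype(np.float32));print(r,W[l==k][:,2].mean())
cv2.imwrite("pics/crop.png",cv2.resize(im[120:300,130:450],None,fx=2.5,fy=2.5,interpolation=cv2.INTER_CUBIC))
```

```text
oak [0.436 0.251 0.034] [117 162 197]
dot [0.451 0.309 0.032] [ 62  85 111]
bench [0.37  0.27  0.001] [120 155 177]
bedhi [ 0.566 -0.062  0.073] [209 213 211]
bedlo [ 0.519 -0.064  0.056] [205 213 212]
ledge [ 0.49  -0.064  0.042] [ 55  76 104]
plate [0.512 0.057 0.094] [192 197 195]
knob [ 0.52  -0.217  0.113] [49 52 55]
tape [ 0.425 -0.273  0.064] [55 60 62]
pins [ 0.365 -0.375  0.047] [ 38  48 122]
hose [ 0.627 -0.014  0.163] [168 106  50]
hose2 [0.607 0.099 0.331] [165 101  44]
hose3 [0.617 0.212 0.671] [112  70  25]
sq [0.325 0.001 0.014] [ 58  87 111]
drill [0.635 0.36  0.048] [69 72 74]
plane [-0.23036509  0.01620085  0.18758809] 0.14157119476268412 slope 13.003583429558011 yaw 175.97719216674872
[ 158  234   64   22 1226]
((435.03826904296875, 268.6905517578125), (161.6800994873047, 50.77880096435547), 88.88368225097656) 0.027444525444188385
```

View pics/crop.png

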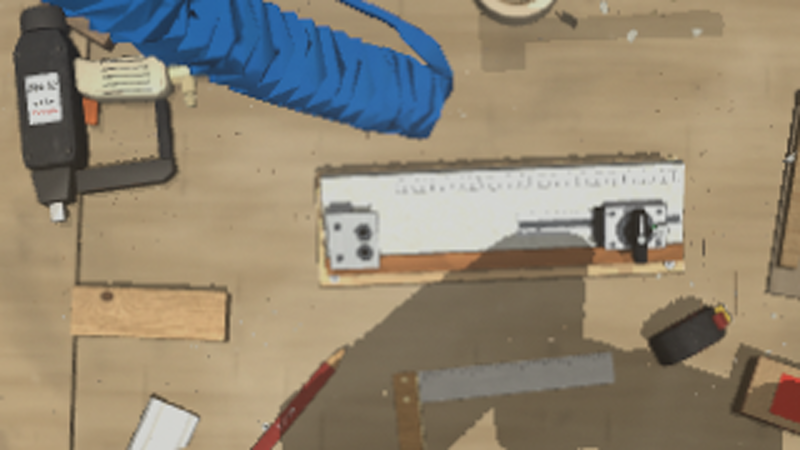

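The crop shows the oak block at crop (150,313), the bush plate at (352,238), the knob at (638,228) and the ledge running along row 260. The oak measures 161 x 51 mm at a height of 0.027, which matches its given size. I'll move over the jig for a close look.

>>> move_arm:
  commands:
    - [[10.3, -9.7, -0.5, 0, 0, -1.31], [10.3, -9.7, -0.5, 0, 0, -1.31], [10.3, -9.7, -0.5, 0, 0, -1.31], [10.3, -9.7, -0.5, 0, 0, -1.31], [10.3, -9.7, -0.5, 0, 0, -1.31], [10.3, -9.7, -0.5, 0, 0, -1.31], [10.3, -9.7, -0.5, 0, 0, -1.31], [10.3, -9.7, -0.5, 0, 0, -1.31], [10.3, -9.7, -0.5, 0, 0, -1.31], [10.3, -9.7, -0.5, 0, 0, -1.31], [10.3, -9.7, -0.5, 0, 0, -1.31], [10.3, -9.7, -0.5, 0, 0, -1.31]]
  claw: -1

```text
time: 1.6
position: [0.4583, -0.1253, 0.4245]
tool_rot: [0.709, 0.705, -0.0, -0.0]
ft_force: [-0.8, -0.5, -0.4]
grip_width: 0.0867
grip_force: 0.0
```

```bash
cat >> h.py <<'E'
def row(T0p,T0R,p,Rm):
    return np.r_[(T0R.T@(np.array(p)-T0p))/.04, R.from_matrix(T0R.T@Rm).as_rotvec()].round(3)
E
python3 - <<'E'
from h import *
import pickle
o=get_obs();print(o["position"],R.from_quat(o["tool_rot"]).as_matrix().round(3),o["q"].round(2))
c=camera("wrist");cv2.imwrite("pics/wrist0.png",c["pixels"]);W=cloud(c);np.save("wrist",W)
pickle.dump(c,open("w0.pkl","wb"))
E=np.array(c["extrinsics"]);print((-E[:3,:3].T@E[:3,3]).round(3))
t=np.load("top.npy");im=cv2.imread("pics/top0.png")
h=cv2.cvtColor(im,cv2.COLOR_BGR2HSV);m=(h[...,0]>100)&(h[...,0]<118)&(h[...,1]>120)
P=t[m];P=P[(P[:,2]>.03)&(P[:,0]<.75)&(P[:,1]<.2)]
for a in np.arange(-.06,.2,.04):
    s=P[abs(P[:,1]-a)<.02]
    if len(s): print("hose y",a.round(2),"x",s[:,0].min().round(3),"z",s[:,2].min().round(3),s[:,2].max().round(3))
E
```

```text
[ 0.45829521 -0.12527078  0.42452488] [[ 0.005  1.    -0.001]
 [ 1.    -0.005 -0.   ]
 [-0.    -0.001 -1.   ]] [-0.5   0.3   1.77 -0.    1.07 -0.5 ]
[ 0.459 -0.042  0.404]
hose y -0.06 x 0.368 z 1.299 1.299
hose y -0.02 x 0.6 z 0.03 0.191
hose y 0.02 x 0.595 z 0.146 0.25
hose y 0.06 x 0.594 z 0.182 0.32
hose y 0.1 x 0.595 z 0.251 0.39
hose y 0.14 x 0.596 z 0.305 0.496
hose y 0.18 x 0.6 z 0.345 0.648
```

View pics/wrist0.png

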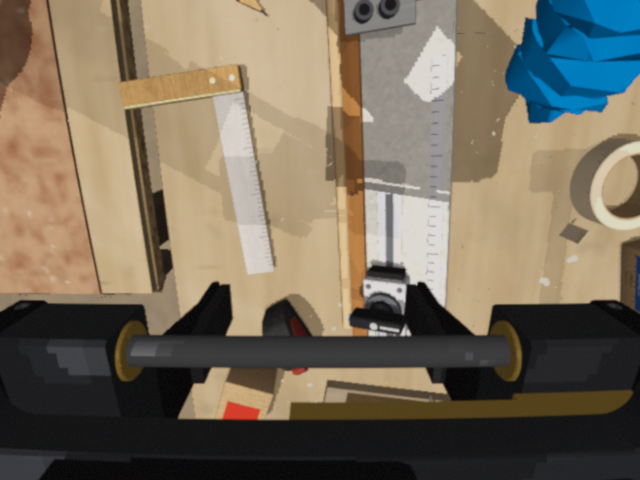

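The wrist view shows the ledge/bed boundary running along col ~362, the bush-plate free edge at about (385,28), the clamp at (385,285) and the knob bar at (378,320). The hose end is at (560,60). Now I'll fit the bed frame.

```bash
cat > bed.py <<'E'
from h import *
import pickle
c=pickle.load(open("w0.pkl","rb"));W=cloud(c);im=c["pixels"]
K=np.array(c["camera_matrix"]);D=np.array(c["D"]);E=np.array(c["extrinsics"])
C=-E[:3,:3].T@E[:3,3]
def ray(uv):
    n=cv2.undistortPoints(np.array(uv,float).reshape(-1,1,2),K,D)[:,0]
    return np.c_[n[:,0],-n[:,1],-np.ones(len(n))]@E[:3,:3]
m=np.zeros((480,640),bool);m[45:175,370:446]=1;m[195:260,405:440]=1
P=W[m&(c["range_z"]>0)];A=np.c_[P[:,:2],np.ones(len(P))];w=(P[:,2]>.03)&(P[:,2]<.09)
for _ in range(8):
    s=np.linalg.lstsq(A[w],P[w,2],rcond=None)[0];w=abs(A@s-P[:,2])<.006
print("plane",s.round(4),w.mean(),"slope",np.degrees(np.arctan(np.hypot(*s[:2]))),"resid",np.std((A@s-P[:,2])[w]))
# ledge edge: orange->bed saturation drop per row
hsv=cv2.cvtColor(im,cv2.COLOR_BGR2HSV).astype(int)
S=cv2.GaussianBlur(hsv[...,1].astype(np.float32),(3,3),0)
def edge(r,a,b):
    d=np.diff(S[r,a:b]);return a+d.argmin()+.5
L=np.array([[edge(r,345,380),r] for r in list(range(50,175,4))+list(range(195,255,4))])
R_=np.array([[0,0]])
f=np.polyfit(L[:,1],L[:,0],1);k=abs(np.polyval(f,L[:,1])-L[:,0])<2.5;f=np.polyfit(L[k,1],L[k,0],1);print("ledge line",f,k.mean())
if __name__=="__main__":
    uv=[[np.polyval(f,r),r] for r in(60,250)];d=ray(uv)
    # plane z = s.x ; intersect
    n=np.array([s[0],s[1],-1]);t=-(n@C+s[2])/(d@n);X=C+t[:,None]*d;print("ledge on bed",X.round(4))
    v=X[0]-X[1];print("y-axis yaw (deg from +y)",np.degrees(np.arctan2(-v[0],v[1])),v[2])
    for q in((365,10),(390,5),(410,8),(385,300),(365,320),(400,322),(385,275)): print(q,W[q[1],q[0]].round(3))
    cv2.imwrite("pics/w0c.png",np.hstack([cv2.resize(im[0:120,320:470],None,fx=2.6,fy=2.6),cv2.resize(im[240:360,320:470],None,fx=2.6,fy=2.6)]))
E
python3 bed.py
```

```text
plane [ 0.4722  0.0286 -0.1936] 1.0 slope 25.315377169582373 resid 0.0008860373647938194
ledge line [2.75794218e-02 3.58348983e+02] 1.0
ledge on bed [[ 0.4972  0.0173  0.0416]
 [ 0.508  -0.1681  0.0414]]
y-axis yaw (deg from +y) 3.3340562234454576 0.00020259248792264817
(365, 10) [0.494 0.043 0.1  ]
(390, 5) [0.511 0.044 0.106]
(410, 8) [0.527 0.044 0.102]
(385, 300) [ 0.524 -0.205  0.085]
(365, 320) [ 0.502 -0.216  0.104]
(400, 322) [ 0.533 -0.213  0.113]
(385, 275) [ 0.524 -0.183  0.074]
```

View pics/w0c.png

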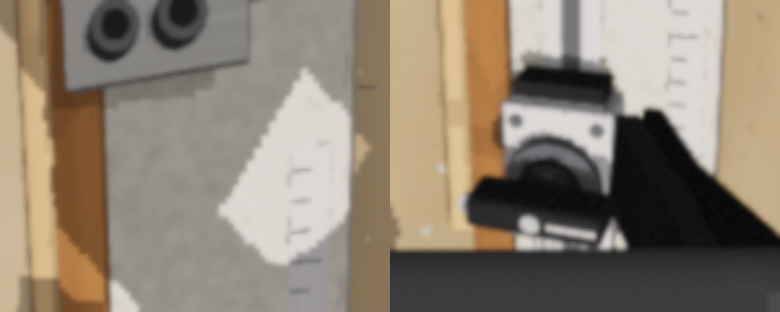

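```bash
cat > frame.py <<'E'
from bed import *
yaw=np.radians(3.4);sl=np.radians(25)
RB=(R.from_euler('z',yaw)*R.from_euler('y',-sl)).as_matrix() # cols: bed x,y,z
zb=RB[:,2]
P0=P[w];h0=np.median(P0@zb)  # bed surface offset
def onplane(uv,h):
    d=ray(uv);t=(h0+h-C@zb)/(d@zb);return C+t[:,None]*d
Lp=onplane([[np.polyval(f,r),r] for r in(60,150,250)],.007)@RB
pe=onplane([(345,34.6),(415.4,23)],.036)@RB
x0=Lp[:,0].mean();y0=pe[:,1].mean()+.026
OB=RB@[x0,y0,h0]
if __name__=="__main__":
    print("ledge x",Lp[:,0],"plate",pe-[x0,y0,h0],"origin",OB)
    for uv,h in(((387,272),.025),((470/1,0),0)): pass
    print("bar/block px in bed (z=.0605 / .025):",(onplane([(351,317),(402,325),(353,323),(397,330)],.0605)@RB-[x0,y0,h0]).round(4),(onplane([(364,279),(406,280)],.025)@RB-[x0,y0,h0]).round(4))
    np.savez("bed.npz",RB=RB,OB=OB)
E
python3 frame.py
```

```text
plane [ 0.4722  0.0286 -0.1936] 1.0 slope 25.315377169582373 resid 0.0008860373647938194
ledge line [2.75794218e-02 3.58348983e+02] 1.0
ledge x [0.47077038 0.47050333 0.47052725] plate [[-0.00241604 -0.02590258  0.036     ]
 [ 0.05494056 -0.02609742  0.036     ]] origin [0.49672045 0.05833113 0.04277104]
bar/block px in bed (z=.0605 / .025): [[ 0.0018 -0.2737  0.0605]
 [ 0.0508 -0.273   0.0605]
 [ 0.0036 -0.2799  0.0605]
 [ 0.0463 -0.2791  0.0605]] [[ 0.0038 -0.2488  0.025 ]
 [ 0.0465 -0.2445  0.025 ]]
```

The frame fits the given sizes: plate edges, bar length and the knob at y = -0.28, so the slide is at 0. Next I'll go above the oak and take one look.

>>> move_arm:
  commands:
    - [[9.83, -0.58, 2.0, 0, 0, 0], [9.83, -0.58, 2.0, 0, 0, 0], [9.83, -0.58, 2.0, 0, 0, 0], [9.83, -0.58, 2.0, 0, 0, 0], [9.83, -0.58, 2.0, 0, 0, 0], [9.83, -0.58, 2.0, 0, 0, 0], [9.83, -0.58, 2.0, 0, 0, 0], [9.83, -0.58, 2.0, 0, 0, 0], [9.83, -0.58, 2.0, 0, 0, 0]]

```text
time: 2.78
position: [0.4373, 0.2678, 0.3448]
tool_rot: [0.709, 0.705, -0.0, 0.0]
ft_force: [-0.6, -0.9, 0.1]
grip_width: 0.087
grip_force: 0.0
```

Run:
```python
from h import *
o=get_obs();print(o["position"],R.from_quat(o["tool_rot"]).as_matrix().round(4).tolist(),o["q"].round(2))
c=camera("wrist");W=cloud(c);cv2.imwrite("pics/wrist1.png",c["pixels"])
m=((W[...,2]>.02)&(W[...,2]<.036)).astype(np.uint8)
n,l,st,_=cv2.connectedComponentsWithStats(m)
for k in range(1,n):
    if st[k,4]>1500:
        Q=W[l==k];print(st[k],cv2.minAreaRect((Q[:,:2]*1000).astype(np.float32)),np.median(Q[:,2]))
```

```text
[0.4372802  0.26775884 0.34478088] [[0.0048, 1.0, -0.0003], [1.0, -0.0048, -0.0006], [-0.0006, -0.0003, -1.0]] [ 0.33  0.46  1.77 -0.    0.9   0.34]
[ 464  124  176  162 8856] ((643.9149780273438, 282.84283447265625), (138.5484619140625, 177.7081756591797), 88.78277587890625) 0.0330617293728416
[  285   128    62   182 10551] ((433.73175048828125, 269.7287292480469), (160.49949645996094, 50.13522720336914), 88.87574768066406) 0.02763849984288859
```

View pics/wrist1.png

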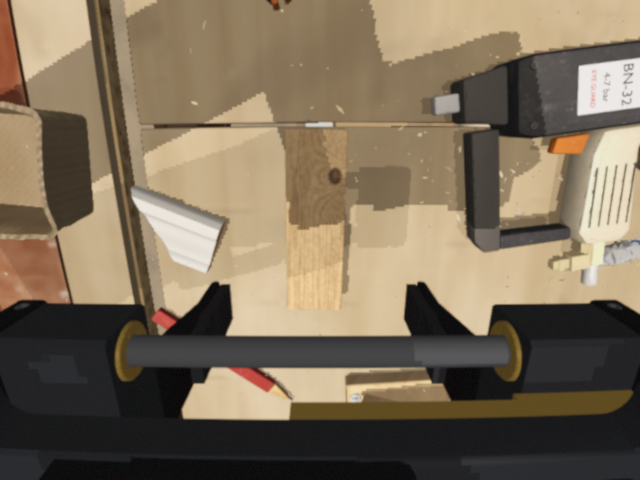

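The wrist view shows the oak block between cols 287–345 and rows 128–310. It is clear of the trim piece at (180,230) and of the drill. Descending to grasp.

>>> move_arm:
  commands:
    - [[0.05, -0.09, 1.5, 0, 0, 0.015], [0.05, -0.09, 2.8, 0, 0, 0.015], [0.05, -0.09, 3.5, 0, 0, 0.015], [0.05, -0.09, 3.82, 0, 0, 0.015], [0.05, -0.09, 3.82, 0, 0, 0.015], [0.05, -0.09, 3.82, 0, 0, 0.015]]

```text
time: 3.58
position: [0.4339, 0.271, 0.1932]
tool_rot: [0.714, 0.7, 0.001, 0.001]
ft_force: [-0.6, 0.0, 0.2]
grip_width: 0.0872
grip_force: 0.0
```

>>> move_arm:
  commands:
    - [[0, 0, 0, 0, 0, 0], [0, 0, 0, 0, 0, 0], [0, 0, 0, 0, 0, 0], [0, 0, 0, 0, 0, 0], [0, 0, 0, 0, 0, 0], [0, 0, 0, 0, 0, 0]]
  claw: 1
  squeeze: 25

```text
time: 4.32
position: [0.4333, 0.2713, 0.192]
tool_rot: [0.713, 0.701, 0.0, 0.0]
ft_force: [0.2, 0.1, 1.7]
grip_width: 0.0498
grip_force: 25.0
```

Gripped at 49.8 mm. Next I'll work out the transfer.

```bash
cat >> h.py <<'E'
def bed():
    b=np.load("bed.npz");return b["RB"],b["OB"]
def tgt(x,y,z,d=.192,yaw=0):
    "tool pose with the point d ahead of the TCP at bed (x,y,z), square to the bed, tool x = bed y"
    RB,OB=bed();Rt=np.stack([RB[:,1],RB[:,0],-RB[:,2]],1)@R.from_euler('z',yaw).as_matrix()
    return OB+RB@[x,y,z]-Rt[:,2]*d,Rt
def tip(o,d=.192):
    RB,OB=bed();M=R.from_quat(o["tool_rot"]).as_matrix()
    return RB.T@(o["position"]+M[:,2]*d-OB), np.degrees(R.from_matrix(RB.T@M@np.array([[0,1,0],[1,0,0],[0,0,-1.]])).as_rotvec())
E
python3 - <<'E'
from h import *
o=get_obs();M=R.from_quat(o["tool_rot"]).as_matrix();p=o["position"]
for z in(.08,.012):
    t,Rt=tgt(.027,-.120,z);print(t.round(4),row(p,M,t,Rt).tolist())
E
```

```text
[ 0.4135 -0.0668  0.3007] [-8.459, -0.343, -2.718, -0.436, 0.017, -0.076]
[ 0.4422 -0.0651  0.2391] [-8.404, 0.372, -1.177, -0.436, 0.017, -0.076]
```

>>> move_arm:
  commands:
    - [[0, 0, -1.5, 0, 0, 0], [0, 0, -3.0, 0, 0, 0], [-0.8, -0.34, -3.5, 0, 0, 0], [-2.3, -0.34, -3.5, -0.1, 0, 0], [-3.8, -0.34, -3.5, -0.2, 0.01, -0.03], [-5.3, -0.34, -3.4, -0.3, 0.017, -0.05], [-6.8, -0.34, -3.2, -0.4, 0.017, -0.076], [-7.8, -0.34, -2.9, -0.436, 0.017, -0.076], [-8.46, -0.34, -2.72, -0.436, 0.017, -0.076], [-8.46, -0.34, -2.72, -0.436, 0.017, -0.076], [-8.46, -0.34, -2.72, -0.436, 0.017, -0.076], [-8.46, -0.34, -2.72, -0.436, 0.017, -0.076]]

```text
time: 5.82
position: [0.4133, -0.0677, 0.3004]
tool_rot: [0.671, 0.71, 0.157, 0.148]
ft_force: [-0.6, -0.1, -0.7]
grip_width: 0.0498
grip_force: 25.0
```

Run:
```python
from h import *
import pickle
o=get_obs();print(tip(o),o["grip_width"],o["ft_force"])
c=camera("wrist");cv2.imwrite("pics/wrist2.png",c["pixels"]);pickle.dump(c,open("w2.pkl","wb"))
c=camera("scene");cv2.imwrite("pics/scene2.png",cv2.resize(c["pixels"][180:330,230:470],None,fx=3,fy=3))
M=R.from_quat(o["tool_rot"]).as_matrix();p=o["position"]
for z in(.012,.003):
    t,Rt=tgt(.027,-.120,z);print(t.round(4),row(p,M,t,Rt).tolist())
```

```text
(array([ 0.02639233, -0.12081172,  0.07979244]), array([ 0.00625845,  0.07056634, -0.15102672])) 0.04982270505209884 [-0.56265524 -0.13021562 -0.71566547]
[ 0.4422 -0.0651  0.2391] [0.021, 0.011, 1.695, -0.001, -0.0, -0.003]
[ 0.446  -0.0649  0.2309] [0.021, 0.012, 1.92, -0.001, -0.0, -0.003]
```

View pics/wrist2.png

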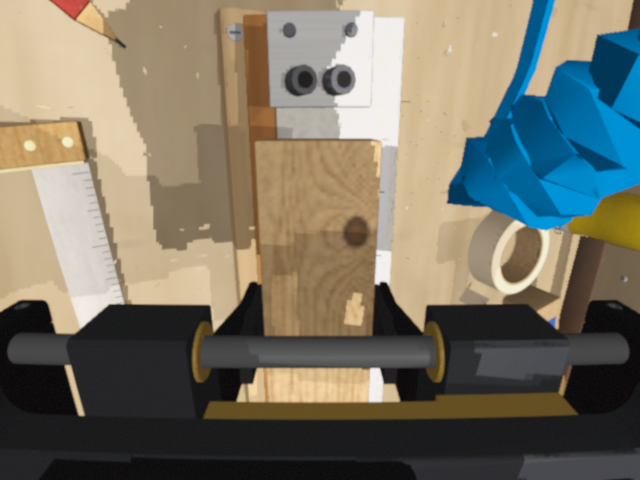

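The oak block hangs level and parallel to the bed, cols 258–378, with the bush plate at (320,60) ahead and the ledge to its left. Lowering it.

>>> move_arm:
  commands:
    - [[0.02, 0.04, 1.0, 0, 0, 0], [0.02, 0.04, 1.5, 0, 0, 0], [0.02, 0.04, 1.75, 0, 0, 0], [0.02, 0.04, 1.9, 0, 0, 0], [0.02, 0.04, 1.9, 0, 0, 0], [0.02, 0.04, 1.9, 0, 0, 0]]

```text
time: 6.68
position: [0.4469, -0.0635, 0.2328]
tool_rot: [0.669, 0.711, 0.158, 0.148]
ft_force: [-0.5, -0.1, -2.0]
grip_width: 0.0495
grip_force: 25.0
```

Run:
```python
from h import *
o=get_obs();print(tip(o),o["ft_force"]@bed()[0])
```

```text
(array([ 0.02876666, -0.11857457,  0.00431912]), array([ 0.03130049, -0.00728035,  0.05767165])) [-1.26909045 -0.07379059 -1.63115672]
```

>>> move_arm:
  commands:
    - [[0, 0, 0.05, 0, 0, 0], [0, 0, 0.08, 0, 0, 0], [0, 0, 0.08, 0, 0, 0]]

```text
time: 7.05
position: [0.4483, -0.0641, 0.2297]
tool_rot: [0.67, 0.71, 0.158, 0.148]
ft_force: [-0.9, -0.5, -0.9]
grip_width: 0.0497
grip_force: 25.0
```

>>> move_arm:
  commands:
    - [[0, -0.03, 0, 0, 0, 0], [0, -0.06, 0, 0, 0, 0], [0, -0.06, 0, 0, 0, 0]]

```text
time: 7.42
position: [0.446, -0.0642, 0.2286]
tool_rot: [0.67, 0.71, 0.157, 0.148]
ft_force: [0.1, 0.3, -1.3]
grip_width: 0.0496
grip_force: 25.0
```

Run:
```python
from h import *
o=get_obs();print(tip(o),o["ft_force"]@bed()[0])
```

```text
(array([ 0.02596054, -0.11925386,  0.00086165]), array([ 0.01137411,  0.02451492, -0.02795539])) [-0.39861562  0.30199259 -1.21205104]
```

>>> move_arm:
  commands:
    - [[0, 0, 0.03, 0, 0, 0], [0, 0, 0.05, 0, 0, 0], [0, 0, 0.05, 0, 0, 0]]

```text
time: 7.8
position: [0.4462, -0.064, 0.2279]
tool_rot: [0.67, 0.71, 0.157, 0.149]
ft_force: [-5.3, -1.2, 13.4]
grip_width: 0.0495
grip_force: 25.0
```

>>> move_arm:
  commands:
    - [[0, -0.03, 0, 0, 0, 0], [0, -0.06, 0, 0, 0, 0], [0, -0.06, 0, 0, 0, 0]]

```text
time: 8.18
position: [0.4454, -0.0642, 0.2276]
tool_rot: [0.669, 0.71, 0.159, 0.15]
ft_force: [-1.6, 0.3, 15.7]
grip_width: 0.0499
grip_force: 25.0
```

Run:
```python
from h import *
o=get_obs();print(tip(o),o["ft_force"]@bed()[0])
```

```text
(array([ 0.02610478, -0.11927187,  0.00019052]), array([ 0.00828476, -0.30457504, -0.00252371])) [ 5.15729151  0.37314466 14.9121345 ]
```

The block is on the bed and against the ledge: 15 N normal to the bed, 5 N along the slope, x = 0.026. Releasing and backing off.

>>> move_arm:
  commands:
    - [[0, 0, 0, 0, 0, 0], [0, 0, 0, 0, 0, 0], [0, 0, 0, 0, 0, 0], [0, 0, 0, 0, 0, 0], [0, 0, -0.3, 0, 0, 0], [0, 0, -1.2, 0, 0, 0], [0, 0, -2.0, 0, 0, 0], [0, 0, -2.0, 0, 0, 0]]
  claw: -1

```text
time: 9.18
position: [0.4104, -0.0661, 0.2996]
tool_rot: [0.669, 0.711, 0.158, 0.149]
ft_force: [-0.0, 0.2, 0.1]
grip_width: 0.0873
grip_force: 0.0
```

Run:
```python
from h import *
o=get_obs();print(tip(o),o["q"].round(2))
c=camera("wrist");W=cloud(c);RB,OB=bed();B=(W-OB)@RB
cv2.imwrite("pics/wrist3.png",c["pixels"])
m=((abs(B[...,2]-.028)<.005)&(B[...,1]<-.02)&(B[...,1]>-.25)&(B[...,0]>-.03)&(B[...,0]<.08)).astype(np.uint8)
n,l,st,_=cv2.connectedComponentsWithStats(m);k=1+st[1:,4].argmax()
Q=B[l==k];print(st[k],cv2.minAreaRect((Q[:,:2]*1000).astype(np.float32)),np.median(Q[:,2]),Q.min(0),Q.max(0))
M=R.from_quat(o["tool_rot"]).as_matrix();p=o["position"]
for y,z in((-.280,.0875),(-.28,.0375)):
    t,Rt=tgt(.025,y,z,.182,-np.pi/2);print(row(p,M,t,Rt).tolist())
```

```text
(array([ 0.02395013, -0.11923141,  0.08025539]), array([-0.03973785, -0.0593898 ,  0.05304758])) [-0.5   0.44  2.18  0.99  0.27 -1.49]
[  281   135    82   201 15262] ((25.287046432495117, -109.89466857910156), (50.213951110839844, 138.51991271972656), 0.04335007071495056) 0.027865523310782188 [ 1.71509132e-04 -1.79166724e-01  2.51021535e-02] [ 0.0504449  -0.04061733  0.03058753]
[-4.023, 0.027, 0.072, 0.0, 0.001, -1.57]
[-4.022, 0.026, 1.322, 0.0, 0.001, -1.57]
```

View pics/wrist3.png

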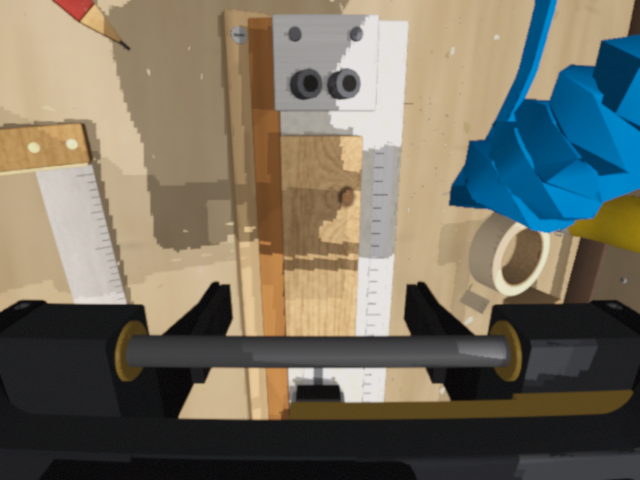

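The oak block lies flat on the bed at x = 25.3 mm, angle 0.04°, front end at y = -41 mm; in the image it spans cols 281–362, row 135 down. Step 1 is met. I'll turn +90° about tool z, which keeps joint 6 in range, and move over the knob.

>>> move_arm:
  commands:
    - [[-0.4, 0.03, -0.3, 0, 0, 0.17], [-0.8, 0.03, -0.3, 0, 0, 0.34], [-1.2, 0.03, -0.3, 0, 0, 0.51], [-1.6, 0.03, -0.3, 0, 0, 0.68], [-2.0, 0.03, -0.3, 0, 0, 0.85], [-2.4, 0.03, -0.3, 0, 0, 1.02], [-2.8, 0.03, -0.3, 0, 0, 1.19], [-3.2, 0.03, -0.3, 0, 0, 1.36], [-3.6, 0.03, -0.3, 0, 0, 1.5], [-4.02, 0.03, -0.3, 0, 0, 1.57], [-4.02, 0.03, -0.3, 0, 0, 1.57], [-4.02, 0.03, -0.3, 0, 0, 1.57]]

```text
time: 10.72
position: [0.4164, -0.2263, 0.3092]
tool_rot: [0.976, 0.03, 0.216, -0.007]
ft_force: [0.5, 0.3, 0.4]
grip_width: 0.0869
grip_force: 0.0
```

Run:
```python
from h import *
o=get_obs();print(o["q"].round(2),tip(o,.182)[0])
c=camera("wrist");W=cloud(c);RB,OB=bed();B=(W-OB)@RB
cv2.imwrite("pics/wrist4.png",c["pixels"])
s=(B[...,2]>.052)&(B[...,2]<.068)&(abs(B[...,0]-.025)<.04)&(B[...,1]<-.25)&(B[...,1]>-.31)
Q=B[s];print(len(Q))
if len(Q): print(cv2.minAreaRect((Q[:,:2]*1000).astype(np.float32)),np.median(Q[:,2]))
M=R.from_quat(o["tool_rot"]).as_matrix();p=o["position"]
t,Rt=tgt(.025,-.28,.0375,.182,np.pi/2);print(row(p,M,t,Rt).tolist())
```

```text
[-0.82  0.47  2.01  0.75  0.5   0.05] [ 0.02444604 -0.27903903  0.10052031]
1692
((24.437076568603516, -278.921142578125), (12.887541770935059, 51.29422378540039), 89.6668701171875) 0.06003051849399947
[0.011, 0.018, 1.575, -0.002, 0.001, 0.001]
```

View pics/wrist4.png

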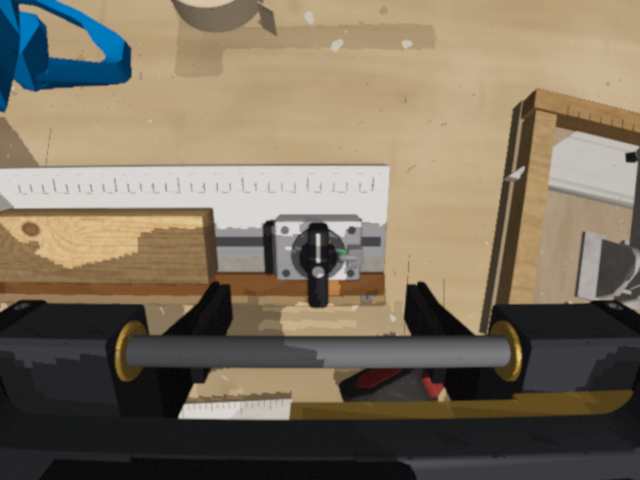

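The wrist view shows the knob bar between (318,225) and (318,300), lying between the open fingers. The oak block's end is at col 213. The measured knob is at bed (24.4, -278.9), top 60 mm, as it should be. Descending and gripping the bar.

>>> move_arm:
  commands:
    - [[0, 0.01, 0.7, 0, 0, 0], [0, 0.01, 1.2, 0, 0, 0], [0, 0.01, 1.5, 0, 0, 0], [0, 0.01, 1.57, 0, 0, 0], [0, 0.01, 1.57, 0, 0, 0], [0, 0.01, 1.57, 0, 0, 0]]

```text
time: 11.52
position: [0.4431, -0.2257, 0.2532]
tool_rot: [0.976, 0.029, 0.217, -0.006]
ft_force: [-0.3, 0.2, 0.0]
grip_width: 0.0873
grip_force: 0.0
```

>>> move_arm:
  commands:
    - [[0, 0, 0, 0, 0, 0], [0, 0, 0, 0, 0, 0], [0, 0, 0, 0, 0, 0], [0, 0, 0, 0, 0, 0], [0, 0, 0, 0, 0, 0], [0, 0, 0, 0, 0, 0], [0, 0, 0, 0, 0, 0]]
  claw: 1
  squeeze: 40

```text
time: 12.4
position: [0.4431, -0.2259, 0.2533]
tool_rot: [0.976, 0.029, 0.217, -0.007]
ft_force: [-2.5, 3.7, 9.7]
grip_width: 0.0253
grip_force: 7.5
```

Run:
```python
from h import *
o=get_obs();print(o["q"].round(2),tip(o,.182)[0],o["ft_force"]@bed()[0],o["grip_width"])
M=R.from_quat(o["tool_rot"]).as_matrix();p=o["position"]
y=tip(o,.182)[0][1]
for d in (.08,.085):
    t,Rt=tgt(.0247,y+d,.0375,.182,np.pi/2);print(row(p,M,t,Rt).tolist())
```

```text
[-0.78  0.6   1.99  0.94  0.4  -0.12] [ 0.02537634 -0.28039704  0.03852242] [2.02161654 3.83138792 9.75345596] 0.02531945064233263
[-0.012, -2.003, 0.027, -0.001, -0.001, 0.001]
[-0.012, -2.128, 0.027, -0.001, -0.001, 0.001]
```

>>> move_arm:
  commands:
    - [[0, 0, 0, 0, 0, 0], [0, 0, 0, 0, 0, 0], [0, 0, 0, 0, 0, 0]]

```text
time: 12.78
position: [0.4423, -0.225, 0.2546]
tool_rot: [0.976, 0.03, 0.217, -0.007]
ft_force: [-10.0, 0.9, 19.8]
grip_width: 0.0125
grip_force: 90.3
```

Run:
```python
from h import *
o=get_obs();print(tip(o,.182),o["ft_force"]@bed()[0],o["grip_width"])
c=camera("wrist");cv2.imwrite("pics/wrist5.png",c["pixels"])
```

```text
(array([ 0.02529069, -0.27936095,  0.04002017]), array([ 1.28338016e-01, -1.17086148e-02, -8.99303639e+01])) [-0.61381852  1.48167539 22.1269999 ] 0.012507846610033499
```

View pics/wrist5.png

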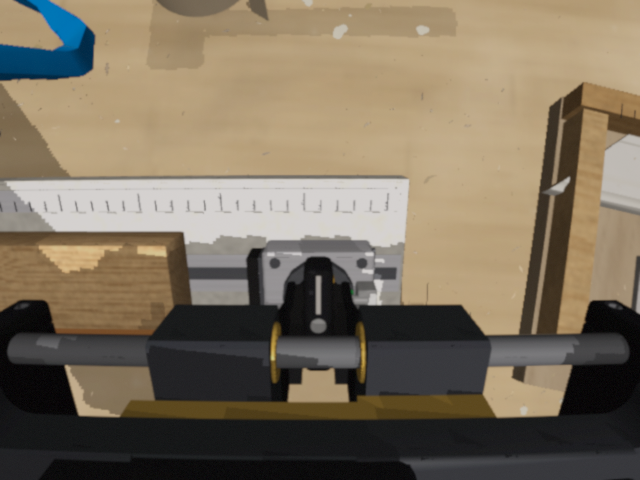

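The bar is gripped at 12.5 mm, at (318,290) in the picture. The fingertips press on the dial with 22 N, so I'll ease the grip, rise a little and regrip.

>>> move_arm:
  commands:
    - [[0, 0, 0, 0, 0, 0], [0, 0, -0.06, 0, 0, 0], [0, 0, -0.08, 0, 0, 0], [0, 0, -0.08, 0, 0, 0]]
  claw: 0.6
  squeeze: 5

```text
time: 13.32
position: [0.4418, -0.2256, 0.2554]
tool_rot: [0.976, 0.029, 0.216, -0.007]
ft_force: [-1.7, -1.2, 1.1]
grip_width: 0.0175
grip_force: 0.8
```

>>> move_arm:
  commands:
    - [[0, 0, 0, 0, 0, 0], [0, 0, 0, 0, 0, 0], [0, 0, 0, 0, 0, 0], [0, 0, 0, 0, 0, 0], [0, 0, 0, 0, 0, 0]]
  claw: 1
  squeeze: 35

```text
time: 13.95
position: [0.4417, -0.2253, 0.2554]
tool_rot: [0.976, 0.03, 0.216, -0.007]
ft_force: [-0.3, 4.1, 1.8]
grip_width: 0.0127
grip_force: 36.2
```

Run:
```python
from h import *
o=get_obs();print(tip(o,.182),o["ft_force"]@bed()[0],o["grip_width"],o["grip_force"])
```

```text
(array([ 0.02473745, -0.2794745 ,  0.04108083]), array([ 7.57252145e-02,  1.25444919e-01, -8.99563285e+01])) [0.68289945 4.12296194 1.66922945] 0.012744446514452506 36.16434855102227
```

>>> move_arm:
  commands:
    - [[0, -0.15, 0, 0, 0, 0], [0, -0.3, 0, 0, 0, 0], [0, -0.45, 0, 0, 0, 0], [0, -0.6, 0, 0, 0, 0], [0, -0.75, 0, 0, 0, 0], [0, -0.9, 0, 0, 0, 0], [0, -1.05, 0, 0, 0, 0], [0, -1.2, 0, 0, 0, 0], [0, -1.35, 0, 0, 0, 0], [0, -1.5, 0, 0, 0, 0], [0, -1.65, 0, 0, 0, 0], [0, -1.8, 0, 0, 0, 0]]

```text
time: 15.45
position: [0.4378, -0.1574, 0.2555]
tool_rot: [0.976, 0.027, 0.216, 0.0]
ft_force: [-3.8, -9.8, -2.3]
grip_width: 0.0128
grip_force: 36.1
```

>>> move_arm:
  commands:
    - [[0, -0.1, 0, 0, 0, 0], [0, -0.2, 0, 0, 0, 0], [0, -0.28, 0, 0, 0, 0], [0, -0.33, 0, 0, 0, 0], [0, -0.33, 0, 0, 0, 0]]

```text
time: 16.08
position: [0.437, -0.1439, 0.2555]
tool_rot: [0.976, 0.027, 0.216, -0.0]
ft_force: [-4.5, -8.5, -2.2]
grip_width: 0.0131
grip_force: 36.1
```

```bash
cat > st.py <<'E'
from h import *
o=get_obs();a=tip(o,.182);print(a,o["ft_force"]@bed()[0],o["grip_width"],o["grip_force"],o["q"].round(2),"slide~",a[0][1]+.2795)
E
python3 st.py
```

```text
(array([ 0.02473331, -0.20062018,  0.04112886]), array([ -0.61675114,  -0.49936565, -90.02807609])) [-5.45256848 -8.259989    0.09113811] 0.013086870869046105 36.14680020240485 [-0.63  0.57  2.09  1.14  0.29 -0.2 ] slide~ 0.07887981863774635
```

>>> move_arm:
  commands:
    - [[0, -0.04, 0, 0, 0, 0], [0, -0.08, 0, 0, 0, 0], [0, -0.1, 0, 0, 0, 0], [0, -0.1, 0, 0, 0, 0]]

```text
time: 16.58
position: [0.4368, -0.1407, 0.2556]
tool_rot: [0.976, 0.027, 0.216, 0.001]
ft_force: [-4.4, -11.7, -2.8]
grip_width: 0.0132
grip_force: 36.1
```

```bash
python3 st.py
```

```text
(array([ 0.02478527, -0.19793923,  0.04113255]), array([ -0.75112798,  -0.62444215, -90.05374137])) [ -5.85343249 -11.3718136   -0.41103046] 0.013172471419015192 36.146723719612055 [-0.63  0.57  2.1   1.16  0.28 -0.21] slide~ 0.08156076552804753
```

>>> move_arm:
  commands:
    - [[0, -0.04, 0, 0, 0, 0], [0, -0.08, 0, 0, 0, 0], [0, -0.12, 0, 0, 0, 0], [0, -0.12, 0, 0, 0, 0]]

```text
time: 17.08
position: [0.4367, -0.1371, 0.2556]
tool_rot: [0.976, 0.026, 0.216, 0.003]
ft_force: [-5.7, -14.8, -2.6]
grip_width: 0.0127
grip_force: 36.2
```

```bash
python3 st.py
```

```text
(array([ 0.02482809, -0.1950671 ,  0.0411349 ]), array([ -0.96202371,  -0.81072924, -90.08671485])) [ -7.01697178 -14.40191275   0.43708837] 0.012725721234320109 36.154416757381114 [-0.62  0.57  2.1   1.17  0.27 -0.21] slide~ 0.08443290287902794
```

>>> move_arm:
  commands:
    - [[0, -0.03, 0, 0, 0, 0], [0, -0.06, 0, 0, 0, 0], [0, -0.08, 0, 0, 0, 0], [0, -0.08, 0, 0, 0, 0]]

```text
time: 17.58
position: [0.4368, -0.1356, 0.2556]
tool_rot: [0.976, 0.025, 0.216, 0.006]
ft_force: [-6.8, -19.6, -5.0]
grip_width: 0.0128
grip_force: 36.3
```

```bash
python3 st.py
```

```text
(array([ 0.02489339, -0.19487213,  0.04113174]), array([ -1.28395633,  -1.09601638, -90.1335721 ])) [ -9.32460567 -19.13513087  -1.1268675 ] 0.012779402570846298 36.25552953763872 [-0.61  0.57  2.1   1.18  0.26 -0.22] slide~ 0.0846278744333574
```

The hard stop is felt: force rises with no motion, slide about 0.085. Next I'll turn the knob clockwise, which is + about tool z.

>>> move_arm:
  commands:
    - [[0, 0, 0, 0, 0, 0.13], [0, 0, 0, 0, 0, 0.26], [0, 0, 0, 0, 0, 0.39], [0, 0, 0, 0, 0, 0.52], [0, 0, 0, 0, 0, 0.65], [0, 0, 0, 0, 0, 0.78], [0, 0, 0, 0, 0, 0.91], [0, 0, 0, 0, 0, 1.04], [0, 0, 0, 0, 0, 1.17], [0, 0, 0, 0, 0, 1.3], [0, 0, 0, 0, 0, 1.4], [0, 0, 0, 0, 0, 1.43]]
  squeeze: 50

```text
time: 19.08
position: [0.4365, -0.1358, 0.2555]
tool_rot: [0.753, -0.622, 0.167, -0.136]
ft_force: [-9.3, -20.5, -4.7]
grip_width: 0.0126
grip_force: 52.1
```

```bash
python3 st.py
```

```text
(array([ 0.02442309, -0.19525078,  0.041135  ]), array([  -0.42192281,   -2.33969685, -172.09064787])) [-11.47892856 -19.94353035   0.20972361] 0.012639354531677997 52.083791313039 [-0.61  0.57  2.1   1.18  0.26  1.21] slide~ 0.08424921727880003
```

>>> move_arm:
  commands:
    - [[0, 0, 0, 0, 0, 0.04], [0, 0, 0, 0, 0, 0.04], [0.1, 0.01, 0, 0, 0, 0.02], [0.2, 0.03, 0, 0, 0, 0], [0.2, 0.03, 0, 0, 0, 0]]

```text
time: 19.7
position: [0.4363, -0.1395, 0.2554]
tool_rot: [0.756, -0.619, 0.162, -0.143]
ft_force: [-3.9, -6.0, -1.3]
grip_width: 0.0128
grip_force: 52.0
```

```bash
python3 st.py
```

```text
(array([ 0.02426476, -0.19560106,  0.04113304]), array([  -0.2051066 ,   -0.78736846, -171.8977788 ])) [-4.41299069 -5.71798908  0.5766493 ] 0.012777208141909644 52.026588456276386 [-0.63  0.57  2.1   1.16  0.29  1.22] slide~ 0.0838989358493637
```

>>> move_arm:
  commands:
    - [[0.08, 0, 0, 0, 0, 0], [0.08, 0, 0, 0, 0, 0], [0.08, 0, 0, 0, 0, 0], [0.08, 0, 0, 0, 0, 0], [0.08, 0, -0.5, 0, 0, 0], [0.08, 0, -1.5, 0, 0, 0], [0.08, 0, -2.5, 0, 0, 0], [0.08, 0, -2.5, 0, 0, 0]]
  claw: -1

```text
time: 20.7
position: [0.3944, -0.1425, 0.3485]
tool_rot: [0.756, -0.617, 0.162, -0.147]
ft_force: [-0.1, -1.1, -0.5]
grip_width: 0.083
grip_force: 0.0
```

Run:
```python
from h import *
o=get_obs();print(tip(o,.182),o["q"].round(2))
RB,OB=bed();ims=[]
for n in("wrist","top"):
    c=camera(n);W=cloud(c);B=(W-OB)@RB;ims.append(c["pixels"])
    s=(B[...,2]>.052)&(B[...,2]<.066)&(abs(B[...,0]-.025)<.04)&(B[...,1]<-.155)&(B[...,1]>-.235)
    Q=B[s]
    if len(Q)>20: print(n,"bar",len(Q),cv2.minAreaRect((Q[:,:2]*1000).astype(np.float32)),np.median(Q[:,2]))
    s=((abs(B[...,2]-.028)<.004)&(B[...,1]>-.17)&(B[...,1]<-.02)&(B[...,0]>-.03)&(B[...,0]<.08))
    Q=B[s]
    if len(Q)>20: print(n,"oak",len(Q),cv2.minAreaRect((Q[:,:2]*1000).astype(np.float32)),np.median(Q[:,2]),Q[:,1].min())
cv2.imwrite("pics/end.png",np.hstack([cv2.resize(ims[0],(480,360)),cv2.resize(ims[1][150:270,220:320+60],(320,240))[:,:].copy() if 0 else cv2.resize(ims[1][170:250,245:415],(320,360))]))
```

```text
(array([ 0.02649868, -0.19500069,  0.14323591]), array([   0.28360559,   -0.29758977, -171.80386171])) [-0.7   0.32  2.11  0.69  0.48  1.65]
wrist bar 1223 ((24.10631561279297, -196.09568786621094), (12.976213455200195, 51.577388763427734), 13.359813690185547) 0.06000393331809667
wrist oak 5480 ((24.822330474853516, -95.24793243408203), (50.011268615722656, 149.86740112304688), 0.6202133893966675) 0.027861317437701635 -0.1699999039820635
top oak 954 ((26.497146606445312, -92.24861145019531), (51.796024322509766, 132.98419189453125), 0.5738444328308105) 0.027452868979024922 -0.15889644159880234
```

View pics/end.png

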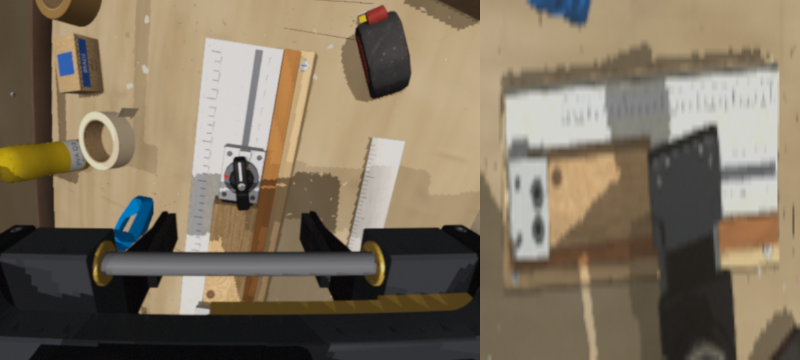

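In the left view the knob bar at (240,175) points along the track, and the oak block runs under the plate. The bar reads about 1.34 rad and the slide about 83 mm, both close to the limits. I'll re-measure from the same relative view as the baseline.

Run:
```python
from h import *
o=get_obs();M=R.from_quat(o["tool_rot"]).as_matrix()
t,Rt=tgt(.0244,-.195,.1005,.182,np.pi/2);print(row(o["position"],M,t,Rt).tolist())
```

```text
[0.01, 0.028, 1.022, -0.0, -0.001, -1.429]
```

>>> move_arm:
  commands:
    - [[0, 0, 0, 0, 0, -0.17], [0, 0, 0, 0, 0, -0.34], [0, 0, 0, 0, 0, -0.51], [0, 0, 0, 0, 0, -0.68], [0, 0, 0, 0, 0, -0.85], [0, 0, 0, 0, 0, -1.02], [0, 0, 0, 0, 0, -1.19], [0, 0, 0.3, 0, 0, -1.36], [0, 0.03, 0.7, 0, 0, -1.43], [0, 0.03, 1.02, 0, 0, -1.43], [0, 0.03, 1.02, 0, 0, -1.43], [0, 0.03, 1.02, 0, 0, -1.43]]

```text
time: 22.3
position: [0.411, -0.1417, 0.3084]
tool_rot: [0.976, 0.029, 0.216, -0.007]
ft_force: [-0.9, 0.1, -0.4]
grip_width: 0.0872
grip_force: 0.0
```

```bash
cat > chk.py <<'E'
from h import *
o=get_obs();print(tip(o,.182)[0])
RB,OB=bed()
for i in range(2):
    c=camera("wrist");B=(cloud(c)-OB)@RB
    s=(B[...,2]>.052)&(B[...,2]<.068)&(abs(B[...,0]-.025)<.04)&(B[...,1]<-.155)&(B[...,1]>-.235)
    Q=B[s];print("bar",len(Q),cv2.minAreaRect((Q[:,:2]*1000).astype(np.float32)),np.degrees(np.arctan2(*np.linalg.eigh(np.cov(Q[:,:2].T))[1][:,1])))
    s=(abs(B[...,2]-.028)<.003)&(B[...,1]>-.19)&(B[...,1]<-.05)&(B[...,0]>.003)&(B[...,0]<.012)
    s2=(abs(B[...,2]-.028)<.003)&(B[...,1]>-.19)&(B[...,1]<-.05)&(B[...,0]>.040)&(B[...,0]<.047)
    print("oak end y",B[s][:,1].min() if s.any() else 0,B[s2][:,1].min() if s2.any() else 0)
cv2.imwrite("pics/wrist6.png",c["pixels"])
E
python3 chk.py
```

```text
[ 0.02373622 -0.19436575  0.09990456]
bar 1905 ((24.313194274902344, -195.1025848388672), (13.257705688476562, 52.08027648925781), 13.481428146362305) -13.480252197463727
oak end y -0.16136149966792718 -0.18993779241977637
bar 1886 ((24.026195526123047, -195.27093505859375), (13.386032104492188, 52.02729034423828), 13.767668724060059) -13.45252942050864
oak end y -0.16126156514039683 -0.18947486203178304
```

The slide moved 83.7 mm relative to the baseline, so it is home, and the oak end reads -161 mm. The knob reads 1.335 rad, which is past the detent but short of its 1.4 stop. For margin I'll regrip along the bar and turn it fully to the stop.

>>> move_arm:
  commands:
    - [[0.01, 0.02, 0, 0, 0, 0.17], [0.01, 0.02, 0, 0, 0, 0.34], [0.01, 0.02, 0, 0, 0, 0.51], [0.01, 0.02, 0, 0, 0, 0.68], [0.01, 0.02, 0, 0, 0, 0.85], [0.01, 0.02, 0, 0, 0, 1.02], [0.01, 0.02, 0, 0, 0, 1.19], [0.01, 0.02, 0.3, 0, 0, 1.335], [0.01, 0.02, 0.8, 0, 0, 1.335], [0.01, 0.02, 1.3, 0, 0, 1.335], [0.01, 0.02, 1.46, 0, 0, 1.335], [0.01, 0.02, 1.46, 0, 0, 1.335]]

```text
time: 23.9
position: [0.436, -0.1411, 0.2562]
tool_rot: [0.785, -0.581, 0.166, -0.139]
ft_force: [-0.4, -1.3, 0.4]
grip_width: 0.0872
grip_force: 0.0
```

>>> move_arm:
  commands:
    - [[0, 0, 0, 0, 0, 0], [0, 0, 0, 0, 0, 0], [0, 0, 0, 0, 0, 0], [0, 0, 0, 0, 0, 0], [0, 0, 0, 0, 0, 0], [0, 0, 0, 0, 0, 0], [0, 0, 0, 0, 0, 0], [0, 0, 0, 0, 0, 0], [0, 0, 0, 0, 0, 0], [0, 0, 0, 0, 0, 0]]
  claw: 1
  squeeze: 50

```text
time: 25.15
position: [0.4358, -0.1412, 0.2561]
tool_rot: [0.785, -0.581, 0.166, -0.139]
ft_force: [-0.9, -1.5, 0.0]
grip_width: 0.0127
grip_force: 50.0
```

```bash
python3 st.py; python3 -c "
from h import *
print(get_obs()['moment']@bed()[0])"
```

```text
(array([ 0.0242406 , -0.19558971,  0.04202472]), array([-5.19133596e-02, -1.16212906e-02, -1.66455491e+02])) [-0.87378869 -1.48828839  0.41158356] 0.012740100366156911 50.00018835067749 [-0.63  0.57  2.1   1.14  0.3   1.13] slide~ 0.08391028834238815
[ 0.01042769  0.45918567 -0.09730548]
```

>>> move_arm:
  commands:
    - [[-0.08, -0.02, 0, 0, 0, 0], [-0.15, -0.03, 0, 0, 0, 0.06], [-0.2, -0.04, 0, 0, 0, 0.12], [-0.2, -0.04, 0, 0, 0, 0.18], [-0.2, -0.04, 0, 0, 0, 0.18], [-0.2, -0.04, 0, 0, 0, 0.18]]

```text
time: 25.9
position: [0.4359, -0.1376, 0.2562]
tool_rot: [0.729, -0.65, 0.159, -0.146]
ft_force: [-5.0, -15.9, -2.6]
grip_width: 0.0128
grip_force: 50.4
```

```bash
python3 st.py; python3 -c "
from h import *
print(get_obs()['moment']@bed()[0])"
```

```text
(array([ 0.02433049, -0.19526851,  0.04202984]), array([  -0.17791863,   -1.59131542, -176.62644374])) [ -6.47691559 -15.57499795   0.15522388] 0.01281341660927133 50.38616359233856 [-0.62  0.57  2.1   1.17  0.28  1.3 ] slide~ 0.08423149153938034
[-2.42533173  1.55859235  0.71072397]
```

The knob is at its stop: the moment has risen and the slide is pinned. Relaxing, releasing and retreating.

>>> move_arm:
  commands:
    - [[0.1, 0.02, 0, 0, 0, -0.05], [0.2, 0.03, 0, 0, 0, -0.08], [0.2, 0.03, 0, 0, 0, -0.08]]

```text
time: 26.28
position: [0.4355, -0.1414, 0.2559]
tool_rot: [0.754, -0.62, 0.159, -0.147]
ft_force: [1.7, -1.4, -0.1]
grip_width: 0.0126
grip_force: 50.0
```

>>> move_arm:
  commands:
    - [[0, 0, 0, 0, 0, 0], [0, 0, 0, 0, 0, 0], [0, 0, 0, 0, 0, 0], [0, 0, 0, 0, 0, 0], [0, 0, 0, 0, 0, 0], [0, 0, -0.5, 0, 0, 0], [0, 0, -1.5, 0, 0, 0], [0, 0, -2.0, 0, 0, 0], [0, 0, -2.5, 0, 0, 0], [0, 0, -2.5, 0, 0, 0]]
  claw: -1

```text
time: 27.52
position: [0.3926, -0.1436, 0.3473]
tool_rot: [0.754, -0.619, 0.16, -0.147]
ft_force: [-0.1, 1.1, 0.2]
grip_width: 0.0864
grip_force: 0.0
```

```bash
python3 chk.py
```

```text
[ 0.02399805 -0.19575158  0.14300311]
bar 1223 ((24.11996078491211, -196.39334106445312), (13.02242660522461, 51.29869842529297), 13.382530212402344) -13.450055006395905
oak end y -0.18906644572284756 -0.1871298285028844
bar 1234 ((24.075775146484375, -196.39532470703125), (12.969532012939453, 51.268310546875), 13.33544921875) -13.394268746856316
oak end y -0.18834348463973635 -0.18186118222783546
```

The knob settles at the same angle after being driven to its stop, so that is its notch. The slide is pinned home and the oak block is seated. Handing in.

```bash
python3 -c "
from rig import *
print(hand_in())"
```

```text
the job is handed in; nothing more can be done
None
```

I handed the job in at about 27.5 s; the judge returned no verdict. The oak block lies flat on the bed against the ledge and pushed up to the end stop, the clamp is home at about 84 mm of travel, and the lock knob stays in its notch at about 1.335 rad, a narrow margin over the required 1.3. The arm never went near the tape or pins box.

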